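# Sort the finished chocolates into gift trays

### The arm

A 6-joint arm with a two-finger parallel gripper is mounted at the origin on the work surface. World frame = base frame: x ahead of the robot, y to its left, z up, the work surface at z = 0. Lengths are in m, angles in rad, forces in N, time in s.
With the tool pointing down it reaches from about 0.3 to 0.775 m from the base axis. Payload 14.6 kg.
Tool frame: the origin (TCP) lies on the centre line of the jaws, within the pads' length; the fingertips stand 19 mm ahead of it and the grasp point (between the pads) is the TCP; y points along the fingers, x is the direction in which the jaws open and shut, and the axes are right-handed (so a half turn about y gives the same grasp; the last joint's range is limited). The gripper opens to 94 mm and grips with 3 to 60 N. Pads are 16 mm wide; open, the fingers measure 119 mm over their backs; the gripper's body (75 mm by 177 mm) begins 78 mm behind the grasp point.
Start: joints at [-0.067, 0.3, 1.521, -0, 1.321, -0.067], TCP at [0.55, -0, 0.224] pointing down, gripper open.
Joint ranges: [-3.03, 3.03], [-0.79, 2.21], [0.23, 2.52], [-1.04, 4.18], [0, 3.07], [-2.55, 2.55]. Speed limits (rad/s): [2.22, 2.22, 2.57, 3.14, 3.14, 3.14].

### API

Orientations are given as [roll, pitch, yaw] about the fixed x, y, z axes, in that order (R = Rz(yaw) Ry(pitch) Rx(roll)).
In Python, from station import get_obs, cams, workorder gives the robot as it stands.
- The arm moves only by the shell command python3 -m handwheel 'ROWS' [FORCE]. ROWS is JSON, a list of rows, each an object of numbers: "fingers": the opening, from -1 (shut) to 1 (fully open); "x", "y", "z": the shift along the tool's x, y, z in m; "spin": the turn about the tool's y in degrees. In form: [{"fingers": .., "x": .., "y": .., "z": .., "spin": ..}, ...]. A call has exactly 10 rows; each row is the pose to reach, as a shift and turn from the pose commanded when the call began, along the tool's axes at that moment; what a row does not reach only later rows make up. A row lasts 1/10 s, in which the tool goes at most 50 mm and 8.59 degrees, less where a joint would pass 70% of its speed; a pose out of reach is approached as far as the arm can. A call with a gripper value outside its range is refused whole. The fingers move at their own pace and stop on an object; FORCE is the grip in N (left out, the last holds). Time passes only in rows, so rows that repeat a pose let the fingers close, or fill a call up. It gives the time, the measured TCP pose, the force and the opening at its end, in the units of the state.
- get_obs(): the state, without advancing time (a new reading comes with each control period).
- cams.camera(name): name is "scene" or "side" or "wrist"; returns (picture, depth): 384x512x3 uint8, red, green, blue; 384x512 float32, m along the optical axis (not along the pixel's ray), 0 where there is no reading.
- cams.get_calibration(name): a dict with "fx", "fy", "cx", "cy" (pixels), "dist" ([k1, k2, p1, p2, k3] as OpenCV has them; the pictures are not rectified), "view" (4x4, takes a point from world to camera coordinates). Camera axes: x right, y down, z forward; pixel columns grow to the right and rows downward; lengths in m; the calibration is good to about 2 mm. A picture is of the moment at which its call begins: read the wrist's pose just before it. get_calibration takes no time and is no camera call; for the wrist camera it gives the pose at the moment of the call.
- workorder.hand_in(): hands the job in, once; it reports no verdict.
The state is a dict: "time_s": time; "qpos": joint angles; "joint_vel": joint speeds; "tau": joint torques, N m; "ee_pos": TCP position; "eef_rot": TCP orientation; "force": force on the tool from outside, world axes, zero at the start; "moment": the same for the moment, N m; "grip_width": finger opening in m.
Only numpy, scipy, OpenCV 4.12 (cv2) and the standard library are available. Lean on these libraries where they do the work, as an engineer would, in place of code of your own. Each camera call takes 0.05 s, during which the arm holds its last target. There are 200 camera calls.

### The job

Sort the five finished chocolates by the colour of the chocolate into the gift trays: both dark ones in the red tray, both milk (mid-brown) ones in the blue tray and the white one in the green tray. Each must stand upright and flat on the floor of a bay, one to a bay (either bay will do), set down gently and not dropped. Leave the jar of sprinkles and the mixing bowl where they are.

Things in the scene. Friction and masses are not known exactly. Their poses are not given: they have to be found in the camera images.
- dark_round: Dark (almost black-brown) round chocolate, 40 mm across with upright sides to 28 mm above its underside, then narrowing to a 28 mm wide flat top at 34 mm. A light tan hazelnut on the middle of the top reaches 43 mm. Stands upright on the mat at the start (origin at z = 2 mm). Origin at the centre of the underside, z up. About 50 g. 
- dark_square: Dark (almost black-brown) square chocolate, 38 x 38 mm with upright flat sides to 28 mm above its underside, then a smaller 28 x 28 mm raised top to 34 mm; sides along its x and y axes. Two cream stripes on the top. Stands upright on the mat at the start (origin at z = 2 mm). Origin at the centre of the underside, z up. About 50 g. 
- milk_round: Milk-chocolate (mid-brown) round chocolate, 40 mm across with upright sides to 28 mm above its underside, then narrowing to a 28 mm wide flat top at 34 mm. A small dark dot on the middle of the top. Stands upright on the mat at the start (origin at z = 2 mm). Origin at the centre of the underside, z up. About 50 g. 
- milk_square: Milk-chocolate (mid-brown) square chocolate, 38 x 38 mm with upright flat sides to 28 mm above its underside, then a smaller 28 x 28 mm raised top to 34 mm; sides along its x and y axes. One cream stripe on the top. Stands upright on the mat at the start (origin at z = 2 mm). Origin at the centre of the underside, z up. About 50 g. 
- white_oval: White-chocolate (cream) oval with round ends, 48 mm along its x and 32 mm along its y, upright sides to 28 mm above its underside, then a slightly smaller top to 34 mm with three mid-brown stripes. Stands upright on the mat at the start (origin at z = 2 mm). Origin at the centre of the underside, z up. About 50 g. 
- tray_red: Red shallow gift tray for the dark chocolate, fixed to the table, two bays side by side. 140 mm along its x, 76 mm along its y, 12 mm high; walls 4 mm thick; floor 4 mm thick, so the walls rise 8 mm above the floor. A 4 mm divider at x = 0, as high as the walls, parts the bays; each bay is 64 mm (along x) by 68 mm (along y) inside, with its centre at x = +34 or -34 mm, y = 0. Origin at the centre of the underside, on the table, z up.
- tray_blue: Blue shallow gift tray for the milk chocolate, fixed to the table, two bays side by side. 140 mm along its x, 76 mm along its y, 12 mm high; walls 4 mm thick; floor 4 mm thick, so the walls rise 8 mm above the floor. A 4 mm divider at x = 0, as high as the walls, parts the bays; each bay is 64 mm (along x) by 68 mm (along y) inside, with its centre at x = +34 or -34 mm, y = 0. Origin at the centre of the underside, on the table, z up.
- tray_green: Green shallow gift tray for the white chocolate, fixed to the table, two bays side by side. 140 mm along its x, 76 mm along its y, 12 mm high; walls 4 mm thick; floor 4 mm thick, so the walls rise 8 mm above the floor. A 4 mm divider at x = 0, as high as the walls, parts the bays; each bay is 64 mm (along x) by 68 mm (along y) inside, with its centre at x = +34 or -34 mm, y = 0. Origin at the centre of the underside, on the table, z up.
- jar: Bystander: clear jar with bands of pink, orange and yellow sprinkles and a white lid, 50 mm across, 88 mm high, loose, to one side of the work. Origin at the centre of its underside.
- bowl: Bystander: glass mixing bowl, 200 mm across the rim, 85 mm high, loose, to one side of the work; a wooden spoon leaning in it reaches about 150 mm high. Origin at the centre of its underside.
Mind the look-alikes: they are no part of the job. Leave any pink or purple look-alike of the dark_square alone. Leave any purple or turquoise look-alike of the milk_round alone.

How it is judged:
At the end, for the whole second after the job is handed in: Both dark chocolates are in the red tray, both milk ones in the blue tray and the white one in the green tray, each in a bay of its own (within 20 mm of the bay's centre along and across the tray), flat on its floor (underside within 4 mm of the floor), upright within 0.12 rad, released and at rest ((x of dark_round in the frame of tray_red between 0.014 and 0.054 m or x of dark_round in the frame of tray_red between -0.054 and -0.014 m) and y of dark_round in the frame of tray_red between -0.02 and 0.02 m and z of dark_round in the frame of tray_red between 0 and 0.008 m and angle between each of dark_round, dark_square, milk_round, milk_square, white_oval's own z axis and vertical below 0.12 rad and linear speed of each of dark_round, dark_square, milk_round, milk_square, white_oval below 0.02 m/s and (x of dark_square in the frame of tray_red between 0.014 and 0.054 m or x of dark_square in the frame of tray_red between -0.054 and -0.014 m) and y of dark_square in the frame of tray_red between -0.02 and 0.02 m and z of dark_square in the frame of tray_red between 0 and 0.008 m and (x of milk_round in the frame of tray_blue between 0.014 and 0.054 m or x of milk_round in the frame of tray_blue between -0.054 and -0.014 m) and y of milk_round in the frame of tray_blue between -0.02 and 0.02 m and z of milk_round in the frame of tray_blue between 0 and 0.008 m and (x of milk_square in the frame of tray_blue between 0.014 and 0.054 m or x of milk_square in the frame of tray_blue between -0.054 and -0.014 m) and y of milk_square in the frame of tray_blue between -0.02 and 0.02 m and z of milk_square in the frame of tray_blue between 0 and 0.008 m and (x of white_oval in the frame of tray_green between 0.014 and 0.054 m or x of white_oval in the frame of tray_green between -0.054 and -0.014 m) and y of white_oval in the frame of tray_green between -0.02 and 0.02 m and z of white_oval in the frame of tray_green between 0 and 0.008 m); the robot touches nothing.
It fails at once if a chocolate is dropped from more than about 3 cm (it falls free of the fingers, faster than 0.4 m/s, with its underside higher than 25 mm above the table) ((height (world z) of dark_round above 0.025 m and linear speed of dark_round above 0.4 m/s and contact force between the fingers and dark_round below 0.05 N) or (height (world z) of dark_square above 0.025 m and linear speed of dark_square above 0.4 m/s and contact force between the fingers and dark_square below 0.05 N) or (height (world z) of milk_round above 0.025 m and linear speed of milk_round above 0.4 m/s and contact force between the fingers and milk_round below 0.05 N) or (height (world z) of milk_square above 0.025 m and linear speed of milk_square above 0.4 m/s and contact force between the fingers and milk_square below 0.05 N) or (height (world z) of white_oval above 0.025 m and linear speed of white_oval above 0.4 m/s and contact force between the fingers and white_oval below 0.05 N)).
It fails at once if the jar or the bowl is moved by more than 25 mm or tipped by more than 0.3 rad (distance of any of jar, bowl from where it was at the start of the episode above 0.025 m or angle between any of jar, bowl's own z axis and vertical above 0.3 rad).
It also fails if it takes over 128 s, if anything falls off the work surface, if the arm or the gripper's body presses on something with over 40 N, if the wrist force passes 120 N, or if a joint passes its speed limit or range.

## Working session

There is one attempt and no reset: what is moved stays moved. The work goes in short steps, Python scripts to look and compute and a shell command to move; the robot and the scene stay as the last step left them, time stands still between calls to the robot, and variables do not carry over. Pictures are saved under pics/ and viewed, about 12 in all and at most 16, crops included, and the job is handed in when it is done.

```bash
mkdir -p pics; ls; cat > h.py <<'E'
import numpy as np, cv2
from station import get_obs, cams, workorder
def snap(name, tag):
    c=cams.get_calibration(name); im,d=cams.camera(name)
    cv2.imwrite(f'pics/{tag}.png', cv2.cvtColor(im,cv2.COLOR_RGB2BGR)); np.savez(f'pics/{tag}.npz',d=d,im=im,**{k:np.array(v) for k,v in c.items()})
    return im,d,c
def ray(c,uv,z):
    K=np.array([[c['fx'],0,c['cx']],[0,c['fy'],c['cy']],[0,0,1]],float)
    p=cv2.undistortPoints(np.array(uv,float).reshape(-1,1,2),K,np.array(c['dist'],float)).reshape(-1,2)
    V=np.array(c['view']); R,t=V[:3,:3],V[:3,3]; o=-R.T@t
    r=np.c_[p,np.ones(len(p))]@R
    return o+r*((z-o[2])/r[:,2])[:,None]
E
python3 - <<'E'
from h import *
o=get_obs(); print({k:np.round(v,3) for k,v in o.items()})
for n in ('scene','side'):
    im,d,c=snap(n,n+'0'); print(n,np.round(np.array(c['view']),3).tolist(),c['fx'])
a=cv2.imread('pics/scene0.png'); cv2.imwrite('pics/scene0b.png',cv2.resize(a,(800,600),interpolation=cv2.INTER_CUBIC))
E
```

```text
pics
{'time_s': np.float64(0.0), 'qpos': array([-0.067,  0.3  ,  1.522,  0.   ,  1.321, -0.067]), 'joint_vel': array([-0.001, -0.001,  0.001, -0.001,  0.001, -0.001]), 'tau': array([-2.0000e-03, -5.3181e+01, -3.5274e+01,  7.1000e-02,  2.4000e-02,
       -0.0000e+00]), 'ee_pos': array([0.55 , 0.   , 0.224]), 'eef_rot': array([-1.571e+00,  1.000e-03,  0.000e+00]), 'force': array([ 0.07 , -0.977,  0.956]), 'moment': array([ 0.004, -0.016, -0.007]), 'grip_width': np.float64(0.094)}
scene [[-0.706, 0.708, 0.018, 0.338], [0.397, 0.418, -0.817, -0.153], [-0.586, -0.57, -0.576, 1.598], [0.0, 0.0, 0.0, 1.0]] 395.6035588305705
side [[0.88, -0.474, 0.025, -0.429], [-0.215, -0.446, -0.869, 0.152], [0.422, 0.76, -0.494, 0.975], [0.0, 0.0, 0.0, 1.0]] 372.2650952037211
```

View pics/scene0b.png

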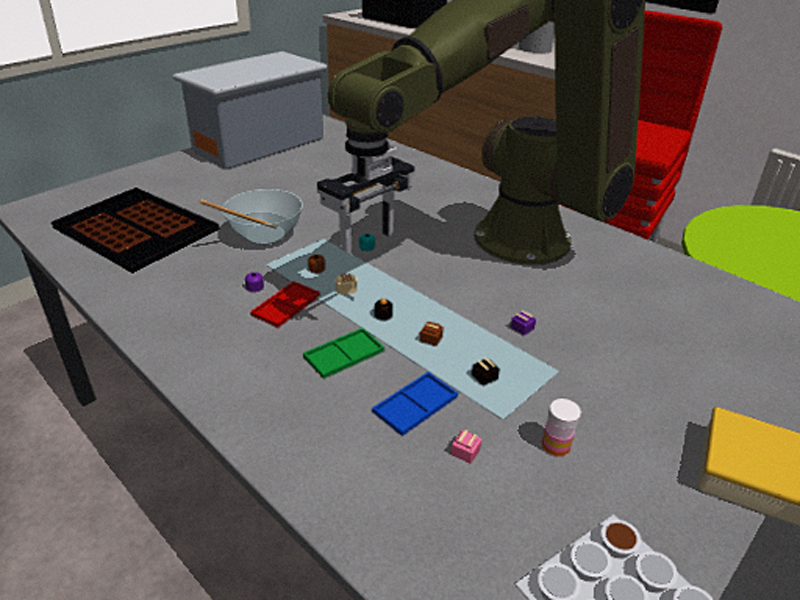

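View pics/side0.png

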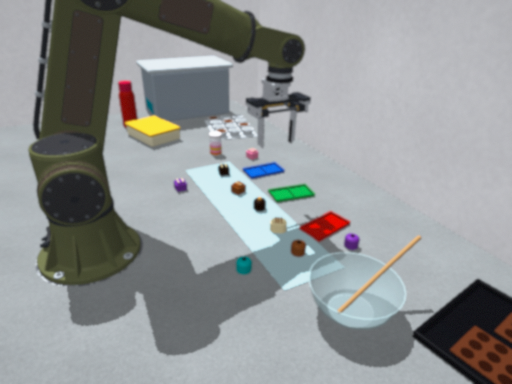

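The scene view (800x600 scale) shows these chocolates along the mat:
- milk_round at (316,263)
- white_oval at (345,284)
- dark_round at (383,309)
- milk_square at (431,333)
- dark_square at (485,372)

The look-alikes are a purple round (255,281), a teal round (367,242), a purple square (523,322) and a pink square (466,446). They are excluded by colour. The trays are red (286,303), green (344,352) and blue (415,402). The side view agrees.

```bash
python3 - <<'E'
from h import *
c=dict(np.load('pics/scene0.npz'))
n={'milk_round':(316,259,.03),'oval':(345,280,.03),'dark_round':(383,305,.03),'milk_sq':(431,329,.03),'dark_sq':(485,368,.03),'purple_r':(255,279,.03),'teal':(367,239,.03),'purple_sq':(523,319,.03),'pink':(466,442,.03),'red':(286,303,.01),'green':(344,352,.01),'blue':(415,402,.01),'jar':(563,412,.088),'bowlrim':(260,200,.085)}
for k,(u,v,z) in n.items(): print(k,np.round(ray(c,[(u*.64,v*.64)],z)[0],3))
im,d,c=snap('wrist','w0'); print(np.round(c['view'],3).tolist(),c['fx'])
cv2.imwrite('pics/w0b.png',cv2.resize(cv2.imread('pics/w0.png'),(800,600),interpolation=cv2.INTER_CUBIC))
E
```

```text
milk_round [ 0.481 -0.245  0.03 ]
oval [ 0.491 -0.132  0.03 ]
dark_round [ 0.496 -0.007  0.03 ]
milk_sq [0.484 0.117 0.03 ]
dark_sq [0.498 0.265 0.03 ]
purple_r [ 0.633 -0.273  0.03 ]
teal [ 0.33  -0.231  0.03 ]
purple_sq [0.322 0.226 0.03 ]
pink [0.663 0.354 0.03 ]
red [ 0.622 -0.176  0.01 ]
green [0.64  0.033 0.01 ]
blue [0.64  0.222 0.01 ]
jar [0.549 0.452 0.088]
bowlrim [ 0.457 -0.493  0.085]
[[1.0, 0.0, -0.001, -0.548], [0.001, -0.971, 0.239, -0.025], [-0.001, -0.239, -0.971, 0.39], [0.0, 0.0, 0.0, 1.0]] 337.8667915083527
```

View pics/w0b.png

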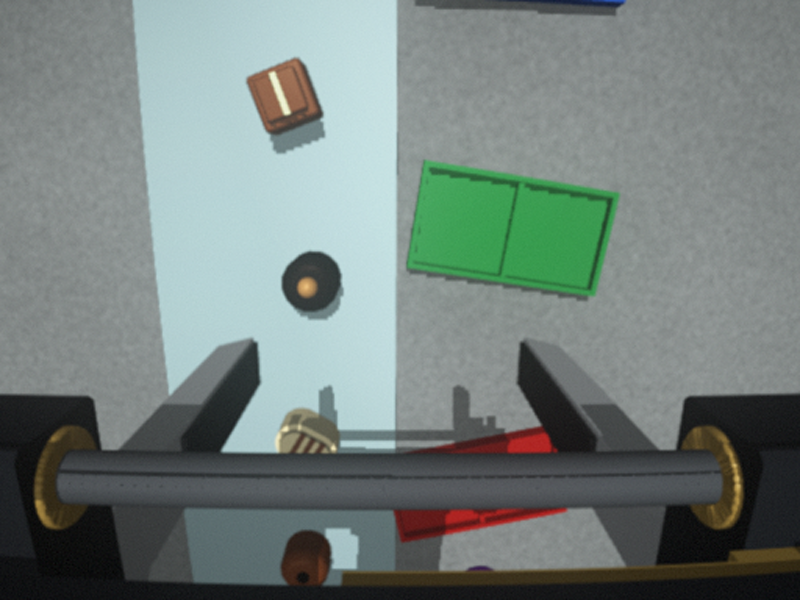

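The wrist view (800x600) shows milk_square at (285,95), dark_round at (311,282), green tray corners (424,163), (617,193), (592,296), (408,268). I'll take two more wrist stations for the rest.

```bash
python3 -m handwheel '[{"fingers":1,"z":-0.03},{"fingers":1,"z":-0.07},{"fingers":1,"z":-0.11},{"fingers":1,"z":-0.15},{"fingers":1,"z":-0.19},{"fingers":1,"z":-0.22},{"fingers":1,"z":-0.23},{"fingers":1,"z":-0.23},{"fingers":1,"z":-0.23},{"fingers":1,"z":-0.23}]' 20
python3 - <<'E'
from h import *
snap('wrist','w1')
cv2.imwrite('pics/w1b.png',cv2.resize(cv2.imread('pics/w1.png'),(800,600),interpolation=cv2.INTER_CUBIC))
E
python3 -m handwheel '[{"fingers":1,"z":0.04},{"fingers":1,"z":0.09},{"fingers":1,"z":0.14},{"fingers":1,"z":0.19},{"fingers":1,"z":0.24},{"fingers":1,"z":0.29},{"fingers":1,"z":0.34},{"fingers":1,"z":0.38},{"fingers":1,"z":0.38},{"fingers":1,"z":0.38}]'
python3 - <<'E'
from h import *
snap('wrist','w2')
cv2.imwrite('pics/w2b.png',cv2.resize(cv2.imread('pics/w2.png'),(800,600),interpolation=cv2.INTER_CUBIC))
E
```

```text
validation failed for argument at $[0]...
validation failed for argument at $[0]...
```

View pics/w1b.png

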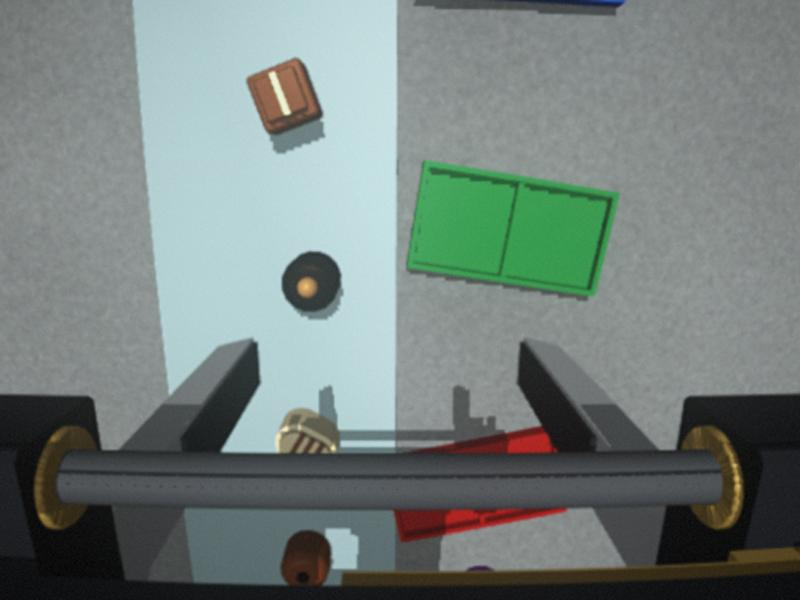

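View pics/w2b.png

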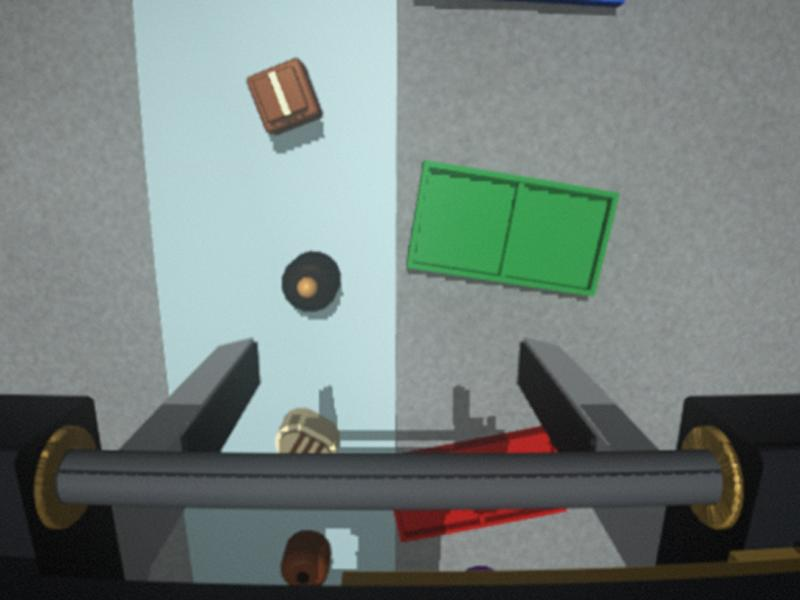

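Both views are unchanged because the moves were refused, so each row probably needs every key. I'll send one move with full rows.

```bash
python3 -m handwheel '[{"fingers":1,"x":0,"y":0,"z":-0.03,"spin":0},{"fingers":1,"x":0,"y":0,"z":-0.07,"spin":0},{"fingers":1,"x":0,"y":0,"z":-0.11,"spin":0},{"fingers":1,"x":0,"y":0,"z":-0.15,"spin":0},{"fingers":1,"x":0,"y":0,"z":-0.19,"spin":0},{"fingers":1,"x":0,"y":0,"z":-0.22,"spin":0},{"fingers":1,"x":0,"y":0,"z":-0.23,"spin":0},{"fingers":1,"x":0,"y":0,"z":-0.23,"spin":0},{"fingers":1,"x":0,"y":0,"z":-0.23,"spin":0},{"fingers":1,"x":0,"y":0,"z":-0.23,"spin":0}]' 20
```

```text
time_s: 1.25
ee_pos: [0.5502, -0.2287, 0.2246]
eef_rot: [-1.571, -0.0, 0.001]
force: [1.2, 0.4, -0.7]
grip_width: 0.0933
```

```bash
python3 - <<'E'
from h import *
snap('wrist','w1')
cv2.imwrite('pics/w1b.png',cv2.resize(cv2.imread('pics/w1.png'),(800,600),interpolation=cv2.INTER_CUBIC))
E
python3 -m handwheel '[{"fingers":1,"x":0,"y":0,"z":0.04,"spin":0},{"fingers":1,"x":0,"y":0,"z":0.09,"spin":0},{"fingers":1,"x":0,"y":0,"z":0.14,"spin":0},{"fingers":1,"x":0,"y":0,"z":0.19,"spin":0},{"fingers":1,"x":0,"y":0,"z":0.24,"spin":0},{"fingers":1,"x":0,"y":0,"z":0.29,"spin":0},{"fingers":1,"x":0,"y":0,"z":0.34,"spin":0},{"fingers":1,"x":0,"y":0,"z":0.38,"spin":0},{"fingers":1,"x":0,"y":0,"z":0.38,"spin":0},{"fingers":1,"x":0,"y":0,"z":0.38,"spin":0}]'
python3 - <<'E'
from h import *
snap('wrist','w2')
cv2.imwrite('pics/w2b.png',cv2.resize(cv2.imread('pics/w2.png'),(800,600),interpolation=cv2.INTER_CUBIC))
E
```

```text
time_s: 2.3
ee_pos: [0.5495, 0.1511, 0.2244]
eef_rot: [-1.571, 0.0, 0.003]
force: [-0.6, -0.6, -1.1]
grip_width: 0.0936
```

View pics/w1b.png

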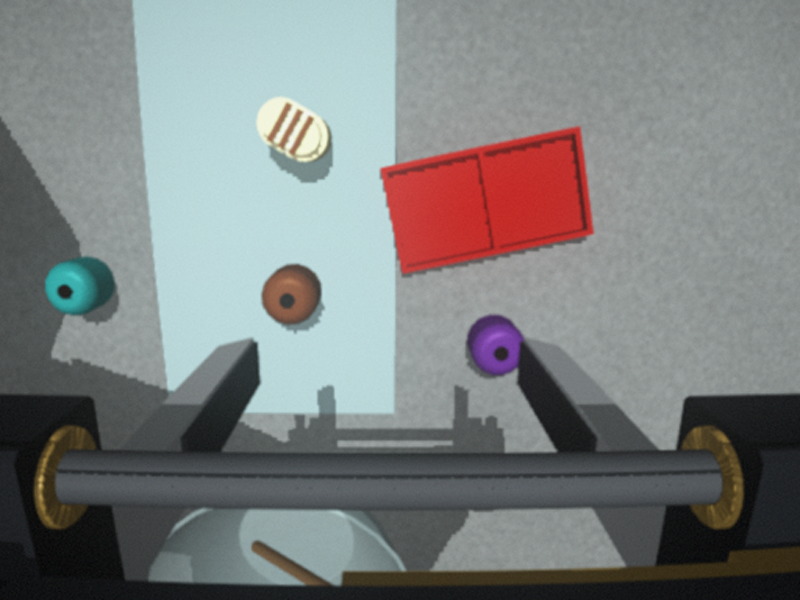

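View pics/w2b.png

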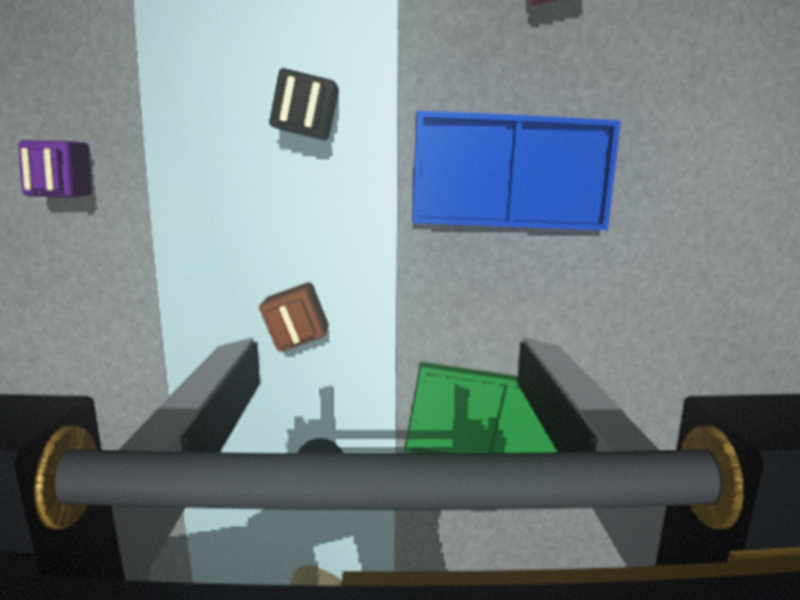

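w1 shows the white oval at (295,128), milk_round dot at (288,300), red tray corners (382,169), (579,128), (592,234), (404,272), plus the teal and purple look-alikes. w2 shows dark_square, black-brown with two cream stripes, at (300,102); milk_square at (290,322); blue tray corners (417,112), (620,121), (607,229), (413,222); and the purple square look-alike at (52,168). Colours identify all five clearly.

```bash
cat > m.py <<'E'
from h import *
def cloud(f):
    c=dict(np.load(f)); d=c['d']; h,w=d.shape
    uv=np.mgrid[0:h,0:w][::-1].reshape(2,-1).T.astype(float)
    K=np.array([[c['fx'],0,c['cx']],[0,c['fy'],c['cy']],[0,0,1]])
    p=cv2.undistortPoints(uv.reshape(-1,1,2),K,c['dist'].astype(float)).reshape(-1,2)
    P=np.c_[p,np.ones(len(p))]*d.reshape(-1,1); V=c['view']
    W=(P-V[:3,3])@V[:3,:3]; W[d.ravel()==0]=9
    return c,W
E
python3 - <<'E'
from m import *
s=.64
tr={'red':('w1',[(382,169),(579,128),(592,234),(404,272)]),'green':('w0',[(424,163),(617,193),(592,296),(408,268)]),'blue':('w2',[(417,112),(620,121),(607,229),(413,222)])}
for k,(f,q) in tr.items():
    c=dict(np.load(f'pics/{f}.npz')); p=ray(c,np.array(q)*s,.012)[:,:2]; o=p.mean(0)
    e=(p[1]+p[2]-p[0]-p[3])/2; print(k,o.round(4),'yaw',np.degrees(np.arctan2(e[1],e[0])).round(1),'L',np.linalg.norm(e).round(3),'bays',(o+e/np.linalg.norm(e)*.034).round(3),(o-e/np.linalg.norm(e)*.034).round(3))
ob={'milk_round':('w1',(288,300)),'oval':('w1',(295,128)),'dark_round':('w0',(307,287)),'milk_sq':('w0',(280,94)),'milk_sq2':('w2',(290,322)),'dark_sq':('w2',(300,102))}
for k,(f,q) in ob.items():
    c,W=cloud(f'pics/{f}.npz'); p=ray(c,[np.array(q)*s],.045 if k=='dark_round' else .036)[0][:2]
    near=np.hypot(*(W[:,:2]-p).T)<.035
    m=near&(W[:,2]>.031)&(W[:,2]<.05)
    r=cv2.minAreaRect(W[m,:2].astype(np.float32)*1000)
    m2=near&(W[:,2]>.012)&(W[:,2]<.05)
    r2=cv2.minAreaRect(W[m2,:2].astype(np.float32)*1000)
    print(k,p.round(4),m.sum(),'top',np.round(r[0],1),np.round(r[1],1),round(r[2],1),'full',np.round(r2[0],1),np.round(r2[1],1),round(r2[2],1),'zmax',np.percentile(W[m,2],[50,98]).round(4))
E
```

```text
red [ 0.6198 -0.1834] yaw 11.9 L 0.138 bays [ 0.653 -0.176] [ 0.587 -0.19 ]
green [0.6357 0.0246] yaw -8.4 L 0.137 bays [0.669 0.02 ] [0.602 0.03 ]
blue [0.6362 0.217 ] yaw -1.6 L 0.139 bays [0.67  0.216] [0.602 0.218]
milk_round [ 0.4807 -0.2486] 879 top [ 480.1 -248.2] [36.6 36.5] 44.0 full [ 479.9 -247.7] [38.2 39.3] 89.3 zmax [0.0352 0.0383]
oval [ 0.4896 -0.1356] 931 top [ 485.9 -135.2] [31.5 40.1] 54.6 full [ 486.3 -135.5] [32.3 47.9] 60.9 zmax [0.0361 0.0384]
dark_round [ 0.4949 -0.0085] 884 top [494.  -10.2] [37.  36.3] 66.5 full [494.2  -9.9] [38.5 39. ] 45.0 zmax [0.0353 0.0446]
milk_sq [0.4804 0.1139] 862 top [481.6 115.5] [31.9 32.8] 22.6 full [480.2 114.7] [38.7 39.1] 21.0 zmax [0.0357 0.038 ]
milk_sq2 [0.4807 0.1154] 671 top [481.2 114.5] [33.7 33.6] 18.1 full [480.1 114.2] [38.6 38.3] 19.7 zmax [0.0358 0.038 ]
dark_sq [0.4924 0.2599] 830 top [492.7 261.4] [32.9 33.1] 70.5 full [491.9 260.2] [38.4 38.1] 76.0 zmax [0.0359 0.0384]
```

Measured positions agree across methods. Plan: grasp with the TCP at z≈0.032 so the tips clear the tray walls on release. First, milk_square, yaw ≈20° (spin −20).

```bash
python3 -m handwheel '[{"fingers":1,"x":-0.02,"y":0.03,"z":-0.01,"spin":-7},{"fingers":1,"x":-0.04,"y":0.06,"z":-0.02,"spin":-14},{"fingers":1,"x":-0.06,"y":0.09,"z":-0.03,"spin":-20},{"fingers":1,"x":-0.07,"y":0.12,"z":-0.036,"spin":-20},{"fingers":1,"x":-0.07,"y":0.14,"z":-0.036,"spin":-20},{"fingers":1,"x":-0.07,"y":0.16,"z":-0.036,"spin":-20},{"fingers":1,"x":-0.07,"y":0.175,"z":-0.036,"spin":-20},{"fingers":1,"x":-0.07,"y":0.187,"z":-0.036,"spin":-20},{"fingers":1,"x":-0.07,"y":0.192,"z":-0.036,"spin":-20},{"fingers":1,"x":-0.07,"y":0.192,"z":-0.036,"spin":-20}]' 20
python3 -m handwheel '[{"fingers":-1,"x":0,"y":0,"z":0,"spin":0},{"fingers":-1,"x":0,"y":0,"z":0,"spin":0},{"fingers":-1,"x":0,"y":0,"z":0,"spin":0},{"fingers":-1,"x":0,"y":0,"z":0,"spin":0},{"fingers":-1,"x":0,"y":0,"z":0,"spin":0},{"fingers":-1,"x":0,"y":0,"z":0,"spin":0},{"fingers":-1,"x":0,"y":0,"z":0,"spin":0},{"fingers":-1,"x":0,"y":0,"z":0,"spin":0},{"fingers":-1,"x":0,"y":-0.005,"z":0,"spin":0},{"fingers":-1,"x":0,"y":-0.02,"z":0,"spin":0}]' 20
```

```text
time_s: 3.35
ee_pos: [0.4799, 0.1136, 0.0322]
eef_rot: [-1.571, 0.001, 0.348]
force: [0.4, 1.0, 0.1]
grip_width: 0.0937
time_s: 4.35
ee_pos: [0.4793, 0.1138, 0.0519]
eef_rot: [-1.57, 0.002, 0.349]
force: [0.3, -0.3, -0.3]
grip_width: 0.0381
```

```bash
python3 -m handwheel '[{"fingers":-1,"x":0.02,"y":-0.025,"z":0.007,"spin":4},{"fingers":-1,"x":0.06,"y":-0.04,"z":0.022,"spin":10},{"fingers":-1,"x":0.1,"y":-0.04,"z":0.037,"spin":16},{"fingers":-1,"x":0.135,"y":-0.04,"z":0.05,"spin":20},{"fingers":-1,"x":0.15,"y":-0.04,"z":0.056,"spin":20},{"fingers":-1,"x":0.15,"y":-0.02,"z":0.056,"spin":20},{"fingers":-1,"x":0.15,"y":0,"z":0.056,"spin":20},{"fingers":-1,"x":0.15,"y":0.01,"z":0.056,"spin":20},{"fingers":-1,"x":0.15,"y":0.015,"z":0.056,"spin":20},{"fingers":-1,"x":0.15,"y":0.015,"z":0.056,"spin":20}]' 20
python3 - <<'E'
from h import *
o=get_obs(); print(o['ee_pos'],o['force'])
snap('wrist','p1')
E
```

```text
time_s: 5.35
ee_pos: [0.6017, 0.2179, 0.0375]
eef_rot: [-1.571, 0.0, -0.0]
force: [-0.9, -0.3, -0.9]
grip_width: 0.038
[0.60173436 0.21787065 0.03745647] [-0.93141781 -0.32007228 -0.92797139]
```

View pics/p1.png

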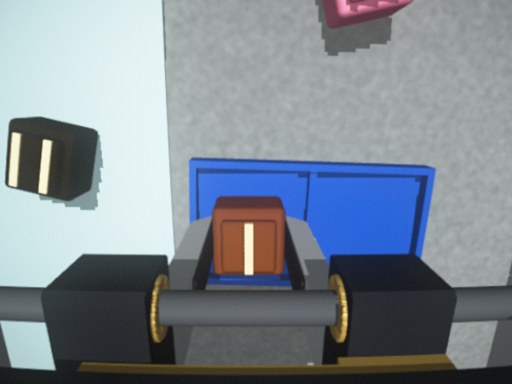

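The picture shows milk_square upright over the left blue bay at about (248,240). I'll lower it, release and rise.

```bash
python3 -m handwheel '[{"fingers":-1,"x":0,"y":0.0015,"z":0,"spin":0},{"fingers":-1,"x":0,"y":0.003,"z":0,"spin":0},{"fingers":-1,"x":0,"y":0.003,"z":0,"spin":0},{"fingers":0.2,"x":0,"y":0.003,"z":0,"spin":0},{"fingers":0.2,"x":0,"y":0.003,"z":0,"spin":0},{"fingers":0.2,"x":0,"y":0.003,"z":0,"spin":0},{"fingers":0.2,"x":0,"y":0.003,"z":0,"spin":0},{"fingers":0.2,"x":0,"y":-0.01,"z":0,"spin":0},{"fingers":0.2,"x":0,"y":-0.035,"z":0,"spin":0},{"fingers":0.2,"x":0,"y":-0.073,"z":0,"spin":0}]' 20
```

```text
time_s: 6.4
ee_pos: [0.601, 0.2177, 0.1105]
eef_rot: [-1.572, 0.003, -0.0]
force: [0.2, 0.4, -0.2]
grip_width: 0.0565
```

```bash
python3 -m handwheel '[{"fingers":1,"x":-0.03,"y":0,"z":0.012,"spin":5},{"fingers":1,"x":-0.07,"y":0,"z":0.028,"spin":10},{"fingers":1,"x":-0.1,"y":0,"z":0.04,"spin":13},{"fingers":1,"x":-0.11,"y":0.01,"z":0.042,"spin":13},{"fingers":1,"x":-0.11,"y":0.03,"z":0.042,"spin":13},{"fingers":1,"x":-0.11,"y":0.05,"z":0.042,"spin":13},{"fingers":1,"x":-0.11,"y":0.065,"z":0.042,"spin":13},{"fingers":1,"x":-0.11,"y":0.075,"z":0.042,"spin":13},{"fingers":1,"x":-0.11,"y":0.078,"z":0.042,"spin":13},{"fingers":1,"x":-0.11,"y":0.078,"z":0.042,"spin":13}]' 20
python3 -m handwheel '[{"fingers":-1,"x":0,"y":0,"z":0,"spin":0},{"fingers":-1,"x":0,"y":0,"z":0,"spin":0},{"fingers":-1,"x":0,"y":0,"z":0,"spin":0},{"fingers":-1,"x":0,"y":0,"z":0,"spin":0},{"fingers":-1,"x":0,"y":0,"z":0,"spin":0},{"fingers":-1,"x":0,"y":0,"z":0,"spin":0},{"fingers":-1,"x":0,"y":0,"z":0,"spin":0},{"fingers":-1,"x":0,"y":0,"z":0,"spin":-5},{"fingers":-1,"x":0,"y":-0.04,"z":0,"spin":-13},{"fingers":-1,"x":0,"y":-0.08,"z":0,"spin":-13}]' 20
```

```text
time_s: 7.4
ee_pos: [0.4919, 0.2599, 0.0326]
eef_rot: [-1.571, 0.0, -0.227]
force: [-0.0, -0.2, -0.4]
grip_width: 0.0941
time_s: 8.4
ee_pos: [0.4911, 0.2596, 0.1126]
eef_rot: [-1.572, 0.002, 0.005]
force: [0.6, 0.5, -1.2]
grip_width: 0.038
```

```bash
python3 -m handwheel '[{"fingers":-1,"x":0.01,"y":0,"z":-0.028,"spin":0},{"fingers":-1,"x":0.026,"y":0,"z":-0.07,"spin":0},{"fingers":-1,"x":0.043,"y":0,"z":-0.116,"spin":0},{"fingers":-1,"x":0.06,"y":0,"z":-0.162,"spin":0},{"fingers":-1,"x":0.077,"y":0,"z":-0.208,"spin":0},{"fingers":-1,"x":0.094,"y":0,"z":-0.254,"spin":0},{"fingers":-1,"x":0.111,"y":0,"z":-0.3,"spin":0},{"fingers":-1,"x":0.128,"y":0,"z":-0.346,"spin":0},{"fingers":-1,"x":0.145,"y":0,"z":-0.392,"spin":0},{"fingers":-1,"x":0.161,"y":0,"z":-0.436,"spin":0}]' 20
python3 -m handwheel '[{"fingers":-1,"x":0,"y":0.01,"z":0,"spin":0},{"fingers":-1,"x":0,"y":0.025,"z":0,"spin":0},{"fingers":-1,"x":0,"y":0.045,"z":0,"spin":0},{"fingers":-1,"x":0,"y":0.06,"z":0,"spin":0},{"fingers":-1,"x":0,"y":0.07,"z":0,"spin":0},{"fingers":-1,"x":0,"y":0.074,"z":0,"spin":0},{"fingers":-1,"x":0,"y":0.074,"z":0,"spin":0},{"fingers":-1,"x":0,"y":0.074,"z":0,"spin":0},{"fingers":-1,"x":0,"y":0.074,"z":0,"spin":0},{"fingers":-1,"x":0,"y":0.074,"z":0,"spin":0}]' 20
```

```text
time_s: 9.4
ee_pos: [0.6531, -0.1782, 0.1123]
eef_rot: [-1.571, 0.0, -0.0]
force: [0.2, -0.0, -0.7]
grip_width: 0.038
time_s: 10.4
ee_pos: [0.653, -0.1762, 0.0391]
eef_rot: [-1.571, -0.001, -0.0]
force: [-0.4, -0.2, 0.1]
grip_width: 0.0381
```

```bash
python3 -m handwheel '[{"fingers":-1,"x":0,"y":0.002,"z":0,"spin":0},{"fingers":-1,"x":0,"y":0.004,"z":0,"spin":0},{"fingers":-1,"x":0,"y":0.004,"z":0,"spin":0},{"fingers":0.2,"x":0,"y":0.004,"z":0,"spin":0},{"fingers":0.2,"x":0,"y":0.004,"z":0,"spin":0},{"fingers":0.2,"x":0,"y":0.004,"z":0,"spin":0},{"fingers":0.2,"x":0,"y":0.004,"z":0,"spin":0},{"fingers":0.2,"x":0,"y":-0.01,"z":0,"spin":0},{"fingers":0.2,"x":0,"y":-0.035,"z":0,"spin":0},{"fingers":0.2,"x":0,"y":-0.073,"z":0,"spin":0}]' 20
```

```text
time_s: 11.4
ee_pos: [0.652, -0.1758, 0.1115]
eef_rot: [-1.57, 0.003, -0.0]
force: [0.1, -0.5, 1.1]
grip_width: 0.0567
```

```bash
python3 -m handwheel '[{"fingers":1,"x":-0.035,"y":0,"z":-0.014,"spin":0},{"fingers":1,"x":-0.078,"y":0,"z":-0.032,"spin":0},{"fingers":1,"x":-0.12,"y":0,"z":-0.05,"spin":0},{"fingers":1,"x":-0.16,"y":0,"z":-0.067,"spin":0},{"fingers":1,"x":-0.173,"y":0.01,"z":-0.072,"spin":0},{"fingers":1,"x":-0.173,"y":0.03,"z":-0.072,"spin":0},{"fingers":1,"x":-0.173,"y":0.055,"z":-0.072,"spin":0},{"fingers":1,"x":-0.173,"y":0.072,"z":-0.072,"spin":0},{"fingers":1,"x":-0.173,"y":0.079,"z":-0.072,"spin":0},{"fingers":1,"x":-0.173,"y":0.079,"z":-0.072,"spin":0}]' 20
python3 -m handwheel '[{"fingers":-1,"x":0,"y":0,"z":0,"spin":0},{"fingers":-1,"x":0,"y":0,"z":0,"spin":0},{"fingers":-1,"x":0,"y":0,"z":0,"spin":0},{"fingers":-1,"x":0,"y":0,"z":0,"spin":0},{"fingers":-1,"x":0,"y":0,"z":0,"spin":0},{"fingers":-1,"x":0,"y":0,"z":0,"spin":0},{"fingers":-1,"x":0,"y":0,"z":0,"spin":0},{"fingers":-1,"x":0,"y":-0.01,"z":0,"spin":0},{"fingers":-1,"x":0,"y":-0.04,"z":0,"spin":0},{"fingers":-1,"x":0,"y":-0.08,"z":0,"spin":0}]' 20
```

```text
time_s: 12.4
ee_pos: [0.4798, -0.2481, 0.0326]
eef_rot: [-1.571, 0.0, -0.0]
force: [0.2, -0.7, 0.2]
grip_width: 0.094
time_s: 13.4
ee_pos: [0.479, -0.2476, 0.1127]
eef_rot: [-1.569, 0.003, 0.0]
force: [-0.1, 0.2, -0.6]
grip_width: 0.0401
```

```bash
python3 -m handwheel '[{"fingers":-1,"x":0.011,"y":0,"z":0.028,"spin":0},{"fingers":-1,"x":0.029,"y":0,"z":0.071,"spin":0},{"fingers":-1,"x":0.047,"y":0,"z":0.115,"spin":0},{"fingers":-1,"x":0.065,"y":0,"z":0.159,"spin":0},{"fingers":-1,"x":0.083,"y":0,"z":0.203,"spin":0},{"fingers":-1,"x":0.101,"y":0,"z":0.247,"spin":0},{"fingers":-1,"x":0.119,"y":0,"z":0.291,"spin":0},{"fingers":-1,"x":0.137,"y":0,"z":0.335,"spin":0},{"fingers":-1,"x":0.155,"y":0,"z":0.379,"spin":0},{"fingers":-1,"x":0.171,"y":0,"z":0.417,"spin":0}]' 20
python3 -m handwheel '[{"fingers":-1,"x":0.012,"y":0,"z":0.03,"spin":0},{"fingers":-1,"x":0.019,"y":0,"z":0.047,"spin":0},{"fingers":-1,"x":0.019,"y":0.015,"z":0.047,"spin":0},{"fingers":-1,"x":0.019,"y":0.035,"z":0.047,"spin":0},{"fingers":-1,"x":0.019,"y":0.055,"z":0.047,"spin":0},{"fingers":-1,"x":0.019,"y":0.068,"z":0.047,"spin":0},{"fingers":-1,"x":0.019,"y":0.074,"z":0.047,"spin":0},{"fingers":-1,"x":0.019,"y":0.074,"z":0.047,"spin":0},{"fingers":-1,"x":0.019,"y":0.074,"z":0.047,"spin":0},{"fingers":-1,"x":0.019,"y":0.074,"z":0.047,"spin":0}]' 20
```

```text
time_s: 14.4
ee_pos: [0.6512, 0.1714, 0.1132]
eef_rot: [-1.571, -0.0, 0.001]
force: [-0.2, 0.1, -0.2]
grip_width: 0.0396
time_s: 15.4
ee_pos: [0.6703, 0.2159, 0.0396]
eef_rot: [-1.57, -0.002, -0.0]
force: [-0.9, 0.1, -0.7]
grip_width: 0.0394
```

```bash
python3 -m handwheel '[{"fingers":-1,"x":0,"y":0.003,"z":0,"spin":0},{"fingers":-1,"x":0,"y":0.005,"z":0,"spin":0},{"fingers":-1,"x":0,"y":0.005,"z":0,"spin":0},{"fingers":0.2,"x":0,"y":0.005,"z":0,"spin":0},{"fingers":0.2,"x":0,"y":0.005,"z":0,"spin":0},{"fingers":0.2,"x":0,"y":0.005,"z":0,"spin":0},{"fingers":0.2,"x":0,"y":0.005,"z":0,"spin":0},{"fingers":0.2,"x":0,"y":-0.01,"z":0,"spin":0},{"fingers":0.2,"x":0,"y":-0.035,"z":0,"spin":0},{"fingers":0.2,"x":0,"y":-0.073,"z":0,"spin":0}]' 20
```

```text
time_s: 16.4
ee_pos: [0.669, 0.2157, 0.1115]
eef_rot: [-1.572, 0.003, -0.0]
force: [0.3, 0.5, -0.1]
grip_width: 0.0563
```

```bash
python3 -m handwheel '[{"fingers":0.2,"x":-0.018,"y":0,"z":-0.023,"spin":0},{"fingers":0.4,"x":-0.044,"y":0,"z":-0.056,"spin":0},{"fingers":1,"x":-0.072,"y":0,"z":-0.092,"spin":0},{"fingers":1,"x":-0.1,"y":0,"z":-0.128,"spin":0},{"fingers":1,"x":-0.128,"y":0,"z":-0.164,"spin":0},{"fingers":1,"x":-0.155,"y":0,"z":-0.199,"spin":0},{"fingers":1,"x":-0.176,"y":0,"z":-0.226,"spin":0},{"fingers":1,"x":-0.176,"y":0.015,"z":-0.226,"spin":0},{"fingers":1,"x":-0.176,"y":0.035,"z":-0.226,"spin":0},{"fingers":1,"x":-0.176,"y":0.055,"z":-0.226,"spin":0}]' 20
python3 -m handwheel '[{"fingers":1,"x":0,"y":0.015,"z":0,"spin":0},{"fingers":1,"x":0,"y":0.023,"z":0,"spin":0},{"fingers":1,"x":0,"y":0.025,"z":0,"spin":0},{"fingers":-1,"x":0,"y":0.025,"z":0,"spin":0},{"fingers":-1,"x":0,"y":0.025,"z":0,"spin":0},{"fingers":-1,"x":0,"y":0.025,"z":0,"spin":0},{"fingers":-1,"x":0,"y":0.025,"z":0,"spin":0},{"fingers":-1,"x":0,"y":0.025,"z":0,"spin":0},{"fingers":-1,"x":0,"y":0.025,"z":0,"spin":0},{"fingers":-1,"x":0,"y":0.025,"z":0,"spin":0}]' 20
```

```text
time_s: 17.4
ee_pos: [0.4943, -0.0104, 0.0572]
eef_rot: [-1.571, -0.002, -0.001]
force: [-0.2, 0.4, -0.4]
grip_width: 0.094
time_s: 18.4
ee_pos: [0.4938, -0.0101, 0.0315]
eef_rot: [-1.571, -0.0, -0.0]
force: [-0.4, 0.1, -0.2]
grip_width: 0.0414
```

```bash
python3 -m handwheel '[{"fingers":-1,"x":0,"y":-0.02,"z":0,"spin":0},{"fingers":-1,"x":0.005,"y":-0.06,"z":-0.01,"spin":0},{"fingers":-1,"x":0.022,"y":-0.075,"z":-0.042,"spin":0},{"fingers":-1,"x":0.043,"y":-0.075,"z":-0.083,"spin":0},{"fingers":-1,"x":0.064,"y":-0.075,"z":-0.124,"spin":0},{"fingers":-1,"x":0.084,"y":-0.075,"z":-0.162,"spin":0},{"fingers":-1,"x":0.093,"y":-0.075,"z":-0.18,"spin":0},{"fingers":-1,"x":0.093,"y":-0.055,"z":-0.18,"spin":0},{"fingers":-1,"x":0.093,"y":-0.03,"z":-0.18,"spin":0},{"fingers":-1,"x":0.093,"y":-0.012,"z":-0.18,"spin":0}]' 20
python3 - <<'E'
from h import *
o=get_obs(); print(o['ee_pos'],o['force'])
snap('wrist','p4')
E
```

```text
time_s: 19.4
ee_pos: [0.5862, -0.1901, 0.0417]
eef_rot: [-1.57, 0.001, -0.0]
force: [-0.6, 0.4, -0.9]
grip_width: 0.0396
[ 0.58621273 -0.19008432  0.04167251] [-0.5799911   0.40100086 -0.94203608]
```

View pics/p4.png

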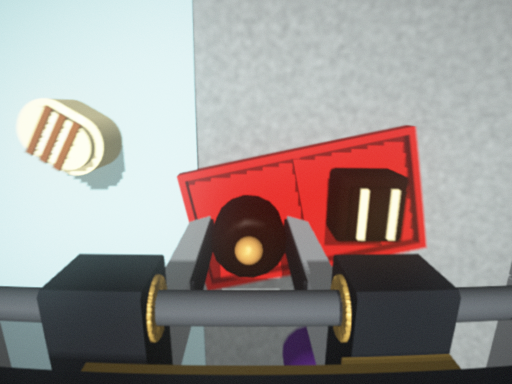

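dark_square sits upright in the right red bay at (368,205) and dark_round is held over the left bay at (248,237). I'll lower and release.

```bash
python3 -m handwheel '[{"fingers":-1,"x":0,"y":0.004,"z":0,"spin":0},{"fingers":-1,"x":0,"y":0.007,"z":0,"spin":0},{"fingers":-1,"x":0,"y":0.009,"z":0,"spin":0},{"fingers":-1,"x":0,"y":0.0095,"z":0,"spin":0},{"fingers":0.2,"x":0,"y":0.0095,"z":0,"spin":0},{"fingers":0.2,"x":0,"y":0.0095,"z":0,"spin":0},{"fingers":0.2,"x":0,"y":0.0095,"z":0,"spin":0},{"fingers":0.2,"x":0,"y":0.0095,"z":0,"spin":0},{"fingers":0.2,"x":0,"y":-0.01,"z":0,"spin":0},{"fingers":0.2,"x":0,"y":-0.045,"z":0,"spin":0}]' 20
```

```text
time_s: 20.45
ee_pos: [0.5856, -0.1897, 0.0869]
eef_rot: [-1.569, 0.004, -0.0]
force: [-0.1, 0.3, 0.6]
grip_width: 0.0563
```

```bash
python3 -m handwheel '[{"fingers":0.2,"x":0,"y":-0.02,"z":0,"spin":-8},{"fingers":0.4,"x":-0.02,"y":-0.03,"z":0.01,"spin":-16},{"fingers":1,"x":-0.05,"y":-0.03,"z":0.027,"spin":-24},{"fingers":1,"x":-0.08,"y":-0.03,"z":0.043,"spin":-32},{"fingers":1,"x":-0.101,"y":-0.03,"z":0.0545,"spin":-40},{"fingers":1,"x":-0.101,"y":-0.02,"z":0.0545,"spin":-48},{"fingers":1,"x":-0.101,"y":-0.01,"z":0.0545,"spin":-55},{"fingers":1,"x":-0.101,"y":0,"z":0.0545,"spin":-61},{"fingers":1,"x":-0.101,"y":0.015,"z":0.0545,"spin":-61},{"fingers":1,"x":-0.101,"y":0.03,"z":0.0545,"spin":-61}]' 20
python3 -m handwheel '[{"fingers":1,"x":0,"y":0.015,"z":0,"spin":0},{"fingers":1,"x":0,"y":0.025,"z":0,"spin":0},{"fingers":1,"x":0,"y":0.027,"z":0,"spin":0},{"fingers":-1,"x":0,"y":0.027,"z":0,"spin":0},{"fingers":-1,"x":0,"y":0.027,"z":0,"spin":0},{"fingers":-1,"x":0,"y":0.027,"z":0,"spin":0},{"fingers":-1,"x":0,"y":0.027,"z":0,"spin":0},{"fingers":-1,"x":0,"y":0.027,"z":0,"spin":0},{"fingers":-1,"x":0,"y":0.027,"z":0,"spin":0},{"fingers":-1,"x":0,"y":0.027,"z":0,"spin":0}]' 20
```

```text
time_s: 21.45
ee_pos: [0.4859, -0.1356, 0.0582]
eef_rot: [-1.572, -0.0, 1.065]
force: [0.4, -0.0, -0.4]
grip_width: 0.0939
time_s: 22.45
ee_pos: [0.4858, -0.1356, 0.0315]
eef_rot: [-1.571, -0.0, 1.065]
force: [-0.4, -0.1, 0.1]
grip_width: 0.0414
```

```bash
python3 -m handwheel '[{"fingers":-1,"x":0,"y":0,"z":0,"spin":0},{"fingers":-1,"x":0,"y":0,"z":0,"spin":0},{"fingers":-1,"x":0,"y":0,"z":0,"spin":0},{"fingers":-1,"x":0,"y":-0.02,"z":0,"spin":0},{"fingers":-1,"x":0,"y":-0.045,"z":0,"spin":8},{"fingers":-1,"x":0,"y":-0.07,"z":0,"spin":16},{"fingers":-1,"x":0,"y":-0.075,"z":0,"spin":24},{"fingers":-1,"x":0,"y":-0.075,"z":0,"spin":32},{"fingers":-1,"x":0,"y":-0.075,"z":0,"spin":40},{"fingers":-1,"x":0,"y":-0.075,"z":0,"spin":46}]' 20
python3 -m handwheel '[{"fingers":-1,"x":0,"y":0,"z":0,"spin":5},{"fingers":-1,"x":0,"y":0,"z":0,"spin":10},{"fingers":-1,"x":0,"y":0,"z":0,"spin":15},{"fingers":-1,"x":0,"y":0,"z":0,"spin":15},{"fingers":-1,"x":0,"y":0,"z":0,"spin":15},{"fingers":-1,"x":0,"y":0,"z":0,"spin":15},{"fingers":-1,"x":0,"y":0,"z":0,"spin":15},{"fingers":-1,"x":0,"y":0,"z":0,"spin":15},{"fingers":-1,"x":0,"y":0,"z":0,"spin":15},{"fingers":-1,"x":0,"y":0,"z":0,"spin":15}]' 20
```

```text
time_s: 23.45
ee_pos: [0.4858, -0.1356, 0.1065]
eef_rot: [-1.571, -0.0, 0.256]
force: [0.2, -0.0, 0.3]
grip_width: 0.0319
time_s: 24.45
ee_pos: [0.4858, -0.1356, 0.1064]
eef_rot: [-1.571, 0.0, 0.0]
force: [0.7, -0.3, 0.7]
grip_width: 0.0319
```

```bash
python3 -m handwheel '[{"fingers":-1,"x":0.02,"y":0,"z":0.028,"spin":0},{"fingers":-1,"x":0.045,"y":0,"z":0.064,"spin":0},{"fingers":-1,"x":0.07,"y":0,"z":0.1,"spin":0},{"fingers":-1,"x":0.095,"y":0,"z":0.136,"spin":0},{"fingers":-1,"x":0.116,"y":0,"z":0.1655,"spin":0},{"fingers":-1,"x":0.116,"y":0.015,"z":0.1655,"spin":0},{"fingers":-1,"x":0.116,"y":0.035,"z":0.1655,"spin":0},{"fingers":-1,"x":0.116,"y":0.055,"z":0.1655,"spin":0},{"fingers":-1,"x":0.116,"y":0.065,"z":0.1655,"spin":0},{"fingers":-1,"x":0.116,"y":0.067,"z":0.1655,"spin":0}]' 20
```

```text
time_s: 25.45
ee_pos: [0.601, 0.0295, 0.0382]
eef_rot: [-1.571, 0.002, -0.0]
force: [-0.0, 0.1, 0.6]
grip_width: 0.0318
```

```bash
python3 -m handwheel '[{"fingers":-1,"x":0,"y":0.003,"z":0,"spin":0},{"fingers":-1,"x":0,"y":0.0055,"z":0,"spin":0},{"fingers":-1,"x":0,"y":0.0055,"z":0,"spin":0},{"fingers":0.2,"x":0,"y":0.0055,"z":0,"spin":0},{"fingers":0.2,"x":0,"y":0.0055,"z":0,"spin":0},{"fingers":0.2,"x":0,"y":0.0055,"z":0,"spin":0},{"fingers":0.2,"x":0,"y":0.0055,"z":0,"spin":0},{"fingers":0.2,"x":0,"y":-0.01,"z":0,"spin":0},{"fingers":0.2,"x":0,"y":-0.04,"z":0,"spin":0},{"fingers":0.2,"x":0,"y":-0.09,"z":0,"spin":0}]' 20
python3 -m handwheel '[{"fingers":0.2,"x":-0.02,"y":-0.04,"z":0,"spin":0},{"fingers":0.2,"x":-0.04,"y":-0.08,"z":0,"spin":0},{"fingers":0.2,"x":-0.06,"y":-0.12,"z":0,"spin":0},{"fingers":0.2,"x":-0.06,"y":-0.15,"z":0,"spin":0},{"fingers":0.2,"x":-0.06,"y":-0.17,"z":0,"spin":0},{"fingers":0.2,"x":-0.06,"y":-0.17,"z":0,"spin":0},{"fingers":0.2,"x":-0.06,"y":-0.17,"z":0,"spin":0},{"fingers":0.2,"x":-0.06,"y":-0.17,"z":0,"spin":0},{"fingers":0.2,"x":-0.06,"y":-0.17,"z":0,"spin":0},{"fingers":0.2,"x":-0.06,"y":-0.17,"z":0,"spin":0}]' 20
cat > fin.py <<'E'
from m import *
snap('scene','sf'); c,W=cloud('pics/sf.npz')
import math
for k,o,yaw in (('red',(.6198,-.1834),11.9),('green',(.6357,.0246),-8.4),('blue',(.6362,.217),-1.6)):
    a=math.radians(yaw); R=np.array([[math.cos(a),math.sin(a)],[-math.sin(a),math.cos(a)]])
    L=(W[:,:2]-o)@R.T
    for s in (1,-1):
        m=(s*L[:,0]>.003)&(s*L[:,0]<.066)&(abs(L[:,1])<.034)&(W[:,2]>.018)&(W[:,2]<.06); z=W[m,2]
        if m.sum()<20: print(k,s,'empty',m.sum()); continue
        t=m&(W[:,2]>.033)
        print(k,s,m.sum(),'top centre local',np.median(L[t],0).round(4),'flat-top z',np.percentile(W[t,2],[50,90]).round(4))
a=cv2.imread('pics/sf.png')[140:320,130:370]; cv2.imwrite('pics/sfb.png',cv2.resize(a,(800,600),interpolation=cv2.INTER_CUBIC))
E
python3 fin.py
```

```text
time_s: 26.45
ee_pos: [0.6005, 0.0299, 0.1292]
eef_rot: [-1.571, 0.004, -0.0]
force: [-0.5, 0.4, 0.6]
grip_width: 0.0564
time_s: 27.45
ee_pos: [0.5417, 0.0299, 0.2987]
eef_rot: [-1.571, 0.001, -0.0]
force: [0.4, -0.7, -0.2]
grip_width: 0.0568
red 1 123 top centre local [0.0358 0.0053] flat-top z [0.0371 0.0391]
red -1 97 top centre local [-0.0297  0.0045] flat-top z [0.0366 0.0426]
green 1 empty 0
green -1 139 top centre local [-0.0344  0.0018] flat-top z [0.0372 0.039 ]
blue 1 162 top centre local [0.0369 0.004 ] flat-top z [0.0361 0.0388]
blue -1 178 top centre local [-0.034   0.0038] flat-top z [0.0367 0.0381]
```

View pics/sfb.png

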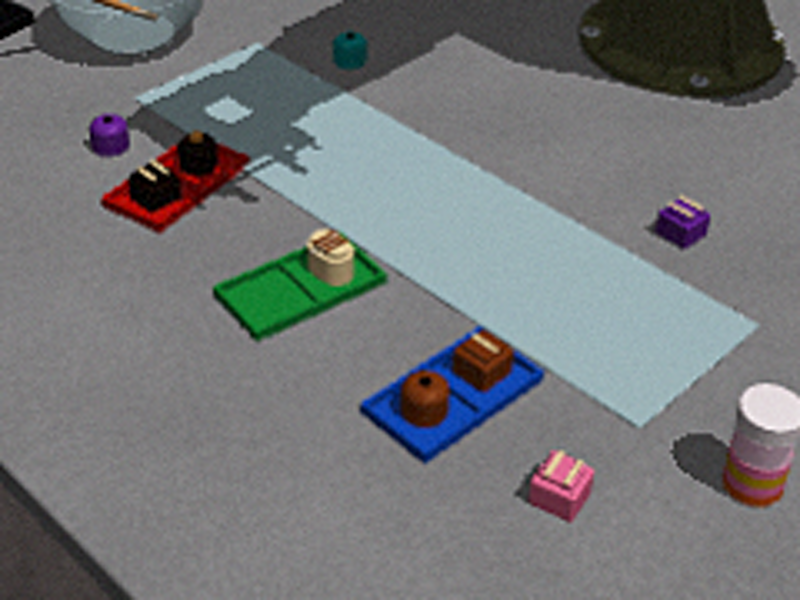

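All five stand upright and centred in their bays: dark at (155,185) and (197,152), white at (330,255), milk at (425,397) and (483,358). The tops measure at the expected height of about 0.038, the arm is clear, and the jar and bowl are untouched.

```bash
python3 -c "
from station import workorder
print(workorder.hand_in())"
```

```text
the job is handed in; nothing more can be done
None
```

I sorted all five chocolates and handed the job in at about 27.5 s: dark_square and dark_round in the red tray, milk_square and milk_round in the blue tray, and white_oval in the green tray. Each was gripped at 20 N, lowered onto the floor of its bay, then released.

**Last check:** in the scene camera's picture and depth, all five look upright, one to a bay. Their tops measured about 36–37 mm (median), where 38 mm is expected. They sat within about 5 mm of the bay centres, a figure that includes camera error. The arm was clear at 0.30 m. The jar, bowl and look-alikes looked untouched, though I did not measure the jar and bowl after the work.

**What went wrong:** my first two moves were refused because the rows left out some keys. Nothing moved, but it cost two of the pictures I viewed. No check failed or disagreed.

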